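# Turn a domed biscuit through the wire turner and set it on the scale

### The job

Take the domed biscuit out of the rack and drop it through the twisted wire turner, put in the right way round so that it comes out lying on the turner's tray with its dome up. Then pick it up from the tray and set it down, without dropping it, dome up and wholly on the round platform of the kitchen scale. Leave the plain crackers, the nozzle, the tub, the jar and the bun where they are.

Things in the scene. Friction and masses are not known exactly. Their poses are not given: they have to be found in the camera images.
- biscuit: light brown round biscuit 40 mm across, 12 mm thick, about 16 g. One face is flat; the other is a shallow dome: rim 7.5 mm high, then a bevel up to a crown 22 mm across. Origin at its centre (mid thickness); own +x points out of the dome side. Starts on edge in one of the rack's slots, dome towards the rack's -x. Grip it across its faces (12 mm) there, across the rim (40 mm) when lying
- cracker_a: bystander: plain cracker, a flat light brown disc 46 mm across and 7 mm thick with no dome, standing on edge in another slot of the rack; origin at its centre, its x axis is the disc's axis
- cracker_b: bystander: a second plain cracker, the same as cracker_a, in the remaining slot of the rack
- rack: fixed white rack, 180 x 64 mm (x, y), origin at the centre of its underside. Three slots at x = -56, 0, +56 mm, 15 mm wide between low walls (tops 16 mm above the table); discs stand in them on edge, faces towards the rack's +x and -x, on a floor 6 mm up (top of the biscuit 46 mm, of the crackers 52 mm above the table)
- turner: fixed steel wire turner; origin on the table under the foot of its slide, tray towards its -x, mouth towards its +x. A 21 x 46 mm slot caged by wires runs down from the mouth (wide side along y at both ends; axis leans 0.30 rad, top towards +x), twisting half a turn. So the face that points to the turner's +x, away from the tray, at the mouth ends on top on the tray
- turner_mouth (a point): centre of the top of the flared mouth, 290 mm above the table; axes as the turner's. Opening about 46 mm along x, 62 mm along y, narrowing to the slot 16 mm below; its sheet edges rise up to 9 mm above this point on the tray side; nothing of the turner is higher. A disc let go here on edge, faces to +x and -x, falls through by itself and rests on the tray within 2 s
- turner_mid (a point): point inside the wire cage, half way down the twisted slot, on its axis
- turner_tray (a point): centre of the tray's floor, 8 mm above the table; axes as the turner's. Tray 152 mm (x) by 134 mm (y), rim 2 mm thick, 10 mm high along the sides, 16 mm high at the -x end; the slide, 58 mm wide, ends at its +x side. The disc may stop anywhere on it
- scale_top (a point): centre of the upper face of the scale's round platform, 116 mm across, 32 mm above the table (z up). The scale is a white fixed box 130 x 170 mm, 22 mm high, that carries the platform
- nozzle: bystander: small white piping nozzle, 28 mm across, 30 mm high, origin at its underside
- tub: bystander: white plastic tub, 84 mm across, 50 mm high, origin at its underside
- jar: bystander: glass jar with steel cap, 66 mm across, 85 mm high, origin at its underside
- bun: bystander: round bun, 72 mm across, 41 mm high, origin at its underside
Things that resemble listed ones, but are neither listed nor needed, are in the scene too. Leave any green or pink look-alike of the part that bears scale_top alone.

How it is judged:
By the outcome, as a careful person would: the job done as asked, in the order asked, and still so for the second after the job is handed in, with the robot touching nothing.
It also fails if it takes over 56 s, if anything falls off the work surface, if the arm or the gripper's body presses on something with over 40 N, if the wrist force passes 120 N, or if a joint passes its speed limit or range.

### The arm

A 7-joint arm with a two-finger parallel gripper is mounted at the origin on the work surface. World frame = base frame: x ahead of the robot, y to its left, z up, the work surface at z = 0. Lengths are in mm, angles in rad, forces in N, time in s.
With the tool pointing down it reaches from about 400 to 875 mm from the base axis. Payload 4.4 kg.
Tool frame: the origin (TCP) lies at the very end of the fingers, on their centre line; the grasp point (between the pads) lies 19 mm behind it; z points along the fingers, y is the direction in which the jaws open and shut (so a half turn about z gives the same grasp; the last joint's range is limited). The gripper opens to 85 mm and grips with 20 to 120 N. Pads are 22 mm wide; open, the fingers measure 114 mm over their backs; the gripper's body (76 mm by 85 mm) begins 54 mm behind the grasp point. The pads swing forward as they close: fully open they stand 13 mm farther back than shut.
Start: joints at [-1.245, 0.628, 0.038, 1.517, -0.027, 0.996, -0.02], TCP at [248.181, 600.77, 191.513] pointing down, gripper open.
Joint ranges: [-3.06, 3.06], [-0.37, 2.12], [-1.25, 1.32], [0.18, 2.47], [-1.1, 4.24], [0.23, 1.98], [-2.94, 2.94]. Speed limits (rad/s): [2.57, 2.57, 3.14, 3.14, 3.14, 3.14, 3.14].

### API

Orientations are given as [roll, pitch, yaw] about the fixed x, y, z axes, in that order (R = Rz(yaw) Ry(pitch) Rx(roll)).
In Python, from cell import ctrl gives the robot as it stands.
- The arm moves only by the shell command python3 -m crank 'ROWS' [OPENING]. ROWS is JSON, a list that holds one entry, the list of rows, each a list of 6 numbers: the shift along the tool's x, y, z in units of 30 mm (1.0 is 30 mm), then the turn, a rotation vector about the tool's x, y, z in units of 6 degrees (1.0 is 6 degrees). In form: [[[tx, ty, tz, rx, ry, rz], ...]]. A call has 1 to 12 rows; each row shifts and turns the pose as measured when the row begins, along the tool's axes as they then stand; what a row does not reach is not made up. A row lasts 1/12 s, in which the tool goes at most 41.7 mm and 7.16 degrees, less where a joint would pass 70% of its speed; a pose out of reach is approached as far as the arm can. A call is refused whole if a number of a shift passes 1 or a number of a turn 1, either way. A call with a gripper value outside its range is refused whole. OPENING is the gripper command: -1 is fully open, 1 is shut, values between are in proportion, set as the call begins (- or left out, the last holds). The fingers move at their own pace and stop on an object; the grip force is fixed at half the most. Time passes only in rows, so rows that do not move let the fingers close. It gives the time, the measured TCP pose, the force and the opening at its end, in the units of the state.
- ctrl.read_state(): the state, without advancing time (a new reading comes with each control period).
- ctrl.get_image(name): name is "scene" or "top" or "wrist"; returns a dict with "color" (384x512x3 uint8, red, green, blue), "depth" (384x512 float32, mm along the optical axis (not along the pixel's ray), 0 where there is no reading), "camera_matrix" (3x3 intrinsics, pixels), "R" (3x3) and "t" (3): a world point X has camera coordinates R X + t. Camera axes: x right, y down, z forward; pixel columns grow to the right and rows downward; lengths in mm; the calibration is good to about 2 mm. The wrist camera is an equidistant fisheye: a pixel r from the principal point sees the ray r / f radians off the axis. A picture is of the moment at which its call begins.
- ctrl.finish_job(): hands the job in, once; it reports no verdict.
Trained networks look in a picture, given as the dict that the camera call returned (one of the last four; its "shot" number tells which), for a name from the list of things; names that differ only in an ending like _2 or _b are one class to them, and where a whole thing is asked for, a point or a joint stands for the part that bears it (a point fixed in the world has none). Each returns a list of dicts, best first, with "conf" (0 to 1); they miss things now and then, are a little off and sometimes report something else, mostly with a low value. They report only what shows in the picture. A call takes as long as a camera call. They do not tell look-alikes from the thing itself.
- ctrl.search_frame(query, picture): "extent" ([centre column, centre row, width, height] in pixels, round what is visible of it).
The state is a dict: "clock": time; "qpos": joint angles; "qd": joint speeds; "tau": joint torques, N m; "eef_pos": TCP position; "tool_rot": TCP orientation; "force": force on the tool from outside, world axes, zero at the start; "torque": the same for the moment, N m; "width": finger opening in mm.
Only numpy, scipy, OpenCV 4.12 (cv2) and the standard library are available. Lean on these libraries where they do the work, as an engineer would, in place of code of your own. Each camera call takes 0.05 s, during which the arm holds its last target. There are 200 camera calls.

## Working session

There is one attempt and no reset: what is moved stays moved. The work goes in short steps, Python scripts to look and compute and a shell command to move; the robot and the scene stay as the last step left them, time stands still between calls to the robot, and variables do not carry over. Pictures are saved under pics/ and viewed, about 8 in all and at most 12, crops included, and the job is handed in when it is done.

```bash
ls; mkdir -p pics
python3 - <<'E'
from cell import ctrl
import cv2, numpy as np, pickle
s=ctrl.read_state();print(s['clock'],s['eef_pos'],s['tool_rot'],s['width'])
for n in("scene","top"):
    p=ctrl.get_image(n); cv2.imwrite(f'pics/{n}0.png',cv2.resize(p['color'][:,:,::-1],(800,600)))
    pickle.dump(p,open(f'{n}0.pkl','wb'))
    print(n,p['camera_matrix'].tolist(),p['R'].round(3).tolist(),p['t'].round(1).tolist())
    for q in("biscuit","cracker_a","rack","turner","turner_mouth","turner_tray","scale_top"):
        print(q,[(np.round(d['extent']).tolist(),round(d['conf'],2)) for d in ctrl.search_frame(q,p)][:4])
E
```

```text
pics
0.0 [247.91658319 600.11274235 190.60156315] [-3.13969916e+00  1.50946422e-05  2.74975478e+00] 85.33707719719165
scene [[360.99763455678124, 0.0, 251.0983174388952], [0.0, 360.99763455678124, 189.75939086768693], [0.0, 0.0, 1.0]] [[-0.512, 0.859, 0.0], [0.57, 0.34, -0.748], [-0.643, -0.383, -0.663]] [283.4, -152.4, 1471.7]
biscuit [([354.0, 271.0, 13.0, 8.0], 0.58)]
cracker_a [([363.0, 256.0, 12.0, 16.0], 0.63)]
rack [([361.0, 265.0, 43.0, 45.0], 0.78)]
turner [([244.0, 248.0, 115.0, 101.0], 0.89), ([363.0, 257.0, 11.0, 17.0], 0.4)]
turner_mouth [([244.0, 249.0, 111.0, 102.0], 0.86)]
turner_tray []
scale_top [([141.0, 285.0, 76.0, 61.0], 0.91), ([214.0, 151.0, 48.0, 24.0], 0.59), ([180.0, 192.0, 61.0, 34.0], 0.56)]
top [[450.47730184038255, 0.0, 246.7386053449257], [0.0, 450.47730184038255, 191.1558135586863], [0.0, 0.0, 1.0]] [[-0.032, -0.999, -0.003], [-0.979, 0.031, -0.2], [0.2, -0.003, -0.98]] [12.3, 557.4, 1484.7]
biscuit [([153.0, 212.0, 8.0, 3.0], 0.4)]
cracker_a []
rack [([156.0, 229.0, 23.0, 49.0], 0.97)]
turner [([238.0, 168.0, 101.0, 65.0], 0.87), ([154.0, 212.0, 9.0, 5.0], 0.6)]
turner_mouth [([237.0, 169.0, 107.0, 64.0], 0.8), ([223.0, 231.0, 6.0, 3.0], 0.56)]
turner_tray [([238.0, 168.0, 104.0, 61.0], 0.58)]
scale_top [([291.0, 118.0, 48.0, 37.0], 0.85), ([360.0, 293.0, 58.0, 56.0], 0.69), ([342.0, 212.0, 56.0, 45.0], 0.68)]
```

View pics/top0.png

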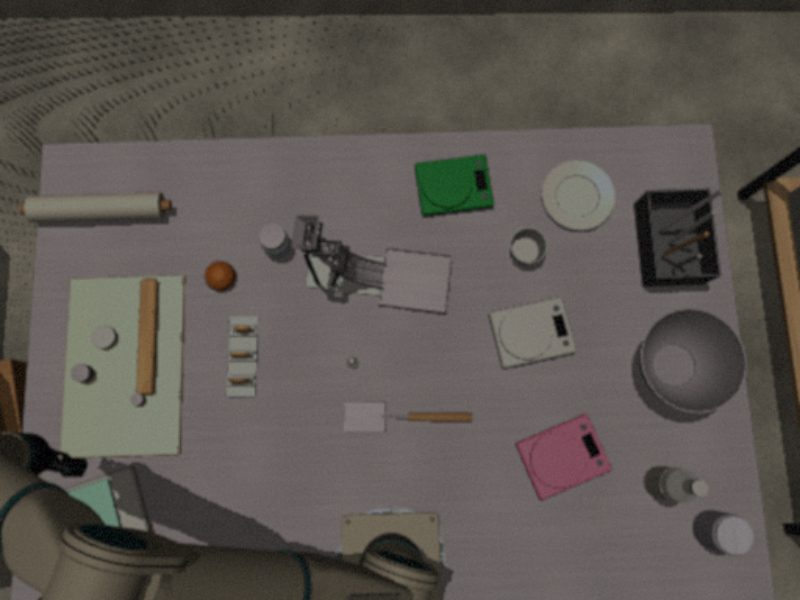

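View pics/scene0.png

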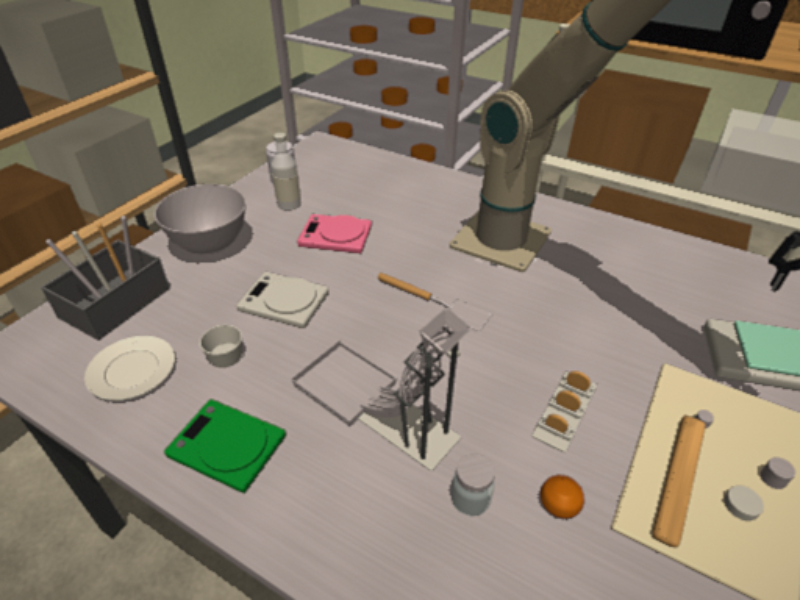

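The top view shows the rack at about (242,354) with discs at rows 329, 354 and 380. The mouth is at (307,230), the tray at (415,280) and the white scale's platform at (527,335), all in 800x600 pixels. The green and pink scales are the look-alikes.

```bash
cat > h.py <<'E'
import numpy as np, cv2, pickle
from scipy.spatial.transform import Rotation as Rn
def ray(p,u,v):
    K=p['camera_matrix'];x=(u-K[0,2])/K[0,0];y=(v-K[1,2])/K[1,1]
    if p.get('fish'):
        r=np.hypot(x,y);return np.array([x/r*np.sin(r),y/r*np.sin(r),np.cos(r)]) if r>1e-9 else np.array([0,0,1.])
    return np.array([x,y,1.])
def onz(p,u,v,z):
    d=p['R'].T@ray(p,u,v);c=-p['R'].T@p['t'];return c+d*(z-c[2])/d[2]
def cloud(p):
    v,u=np.mgrid[:384,:512];K=p['camera_matrix'];x=(u-K[0,2])/K[0,0];y=(v-K[1,2])/K[1,1];z=p['depth']
    if p.get('fish'):
        r=np.hypot(x,y)+1e-9;t=np.tan(np.minimum(r,1.5));X=np.stack([x/r*t*z,y/r*t*z,z],-1)
    else: X=np.stack([x*z,y*z,z],-1)
    return (X-p['t'])@p['R']
def proj(p,X):
    c=p['R']@np.asarray(X,float)+p['t'];K=p['camera_matrix']
    if p.get('fish'):
        s=np.hypot(c[0],c[1]);th=np.arctan2(s,c[2]);return np.array([K[0,2]+K[0,0]*th*c[0]/s,K[1,2]+K[1,1]*th*c[1]/s])
    return (K@c)[:2]/c[2]
def delta(s,pos,R):
    """tool-frame shift (30mm) and turn (6deg) to reach pos,R"""
    T=Rn.from_euler('xyz',s['tool_rot']);return (T.inv().apply(np.array(pos)-s['eef_pos'])/30).round(2),(np.degrees((T.inv()*R).as_rotvec())/6).round(2)
def down(yaw): return Rn.from_euler('xyz',[np.pi,0,yaw])
E
python3 - <<'E'
from h import *
p=pickle.load(open('top0.pkl','rb'));q=pickle.load(open('scene0.pkl','rb'))
f=.64
for n,u,v,z in[('s1',242,329,40),('s2',241,354,40),('s3',241,380,40),('rackTL',230,317,16),('rackTR',257,317,16),('rackBL',227,396,16),('rackBR',256,396,16),('mouth',307,230,290),('trayTL',386,249,18),('trayTR',452,256,18),('trayBR',446,313,18),('trayBL',379,307,18),('scale',527,335,32),('nozzle',352,362,30),('jar',273,238,85),('bun',219,276,41),('tub',527,250,50)]:
    print(n,onz(p,u*f,v*f,z).round())
for n,u,v,z in[('s1',557,423,35),('s2',568,401,35),('s3',578,381,35),('mouth',446,330,290),('scale',290,295,32),('rackL',537,437,0),('rackR',594,374,0)]: print('scene',n,onz(q,u*f,v*f,z).round())
X=cloud(p);m=X[...,2]>265;m&=(X[...,0]>450)&(X[...,1]>0)&(X[...,1]<400)&(X[...,2]<320);print(X[m].round()[:60])
Y=cloud(q);m=(Y[...,2]>270)&(Y[...,2]<310)&(Y[...,0]>450)&(Y[...,1]>50)&(Y[...,1]<400);print(m.sum(),Y[m].mean(0),Y[m].min(0),Y[m].max(0))
a=cv2.resize(p['color'][95:270,130:300,::-1],None,fx=3.4,fy=3.4,interpolation=2)
cv2.imwrite('pics/c1.png',a)
E
```

```text
s1 [503. 312.  40.]
s2 [448. 313.  40.]
s3 [391. 313.  40.]
rackTL [535. 344.  16.]
rackTR [533. 283.  16.]
rackBL [360. 348.  16.]
rackBR [358. 284.  16.]
mouth [647. 139. 290.]
trayTL [681. -10.  18.]
trayTR [ 659. -160.   18.]
trayBR [ 528. -140.   18.]
trayBL [547.  10.  18.]
scale [ 471. -314.   32.]
nozzle [424.  72.  30.]
jar [695. 236.  85.]
bun [624. 364.  41.]
tub [ 659. -324.   50.]
scene s1 [517. 316.  35.]
scene s2 [459. 318.  35.]
scene s3 [404. 319.  35.]
scene mouth [646. 145. 290.]
scene scale [ 486. -306.   32.]
scene rackL [537. 293.   0.]
scene rackR [337. 339.   0.]
[[678. 159. 285.]
 [678. 156. 284.]
 [676. 153. 289.]
 [676. 149. 290.]
 [673. 146. 297.]
 [674. 143. 293.]
 [674. 140. 294.]
 [673. 137. 297.]
 [672. 134. 299.]
 [673. 131. 297.]
 [673. 128. 295.]
 [671. 125. 300.]
 [672. 122. 298.]
 [674. 162. 288.]
 [676. 160. 281.]
 [675. 156. 284.]
 [674. 153. 286.]
 [673. 150. 290.]
 [673. 147. 287.]
 [674. 144. 285.]
 [672. 140. 292.]
 [671. 137. 295.]
 [673. 135. 287.]
 [671. 132. 291.]
 [671. 129. 292.]
 [671. 125. 293.]
 [670. 122. 296.]
 [668. 119. 300.]
 [671. 162. 286.]
 [673. 160. 281.]
 [673. 157. 280.]
 [673. 154. 280.]
 [673. 151. 280.]
 [671. 147. 284.]
 [672. 145. 282.]
 [670. 141. 287.]
 [671. 138. 284.]
 [671. 135. 283.]
 [670. 132. 287.]
 [669. 129. 288.]
 [669. 126. 289.]
 [666. 122. 298.]
 [665. 119. 301.]
 [668. 162. 287.]
 [670. 160. 280.]
 [669. 156. 282.]
 [670. 154. 278.]
 [671. 151. 277.]
 [669. 148. 280.]
 [670. 145. 278.]
 [670. 142. 279.]
 [670. 139. 276.]
 [667. 135. 286.]
 [668. 133. 283.]
 [666. 129. 288.]
 [667. 126. 284.]
 [665. 123. 290.]
 [664. 120. 294.]
 [664. 162. 289.]
 [665. 159. 287.]]
468 [641.98148192 140.48800673 284.78589606] [611.07007899 116.02547912 270.23870963] [680.91443554 169.85411286 298.72668866]
```

View pics/c1.png

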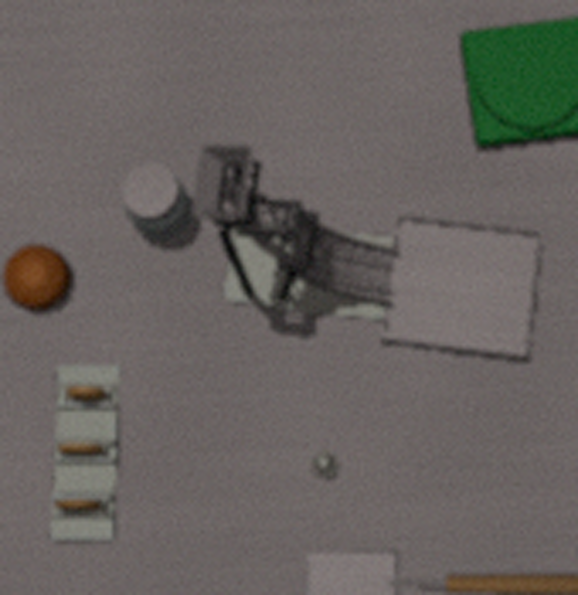

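The biscuit looks like the disc at the top of the rack in the image (x≈503), which appears shorter and thicker. I'll go above the rack for a wrist look.

Run:
```python
from h import *
from cell import ctrl
s=ctrl.read_state();print(delta(s,[450,312,230],down(np.pi/2)))
p=ctrl.get_image('wrist');c=-p['R'].T@p['t'];T=Rn.from_euler('xyz',s['tool_rot'])
print('cam in tool',T.inv().apply(c-s['eef_pos']).round(1),'axis',T.inv().apply(p['R'][2]).round(3),p['camera_matrix'].tolist())
```

```text
(array([-9.89, -6.33, -1.28]), array([ 0.  , -0.  , 11.26]))
cam in tool [ 6.620e+01 -1.000e-01 -1.819e+02] axis [-0.264  0.001  0.964] [[297.3186396354542, 0.0, 251.86629302215482], [0.0, 297.3186396354542, 193.40601017626125], [0.0, 0.0, 1.0]]
```

```bash
python3 -m crank '[[[-0.9,-0.6,-0.1,0,0,0],[-0.9,-0.6,-0.1,0,0,0],[-0.9,-0.6,-0.1,0,0,0],[-0.9,-0.6,-0.1,0,0,0],[-0.9,-0.6,-0.1,0,0,0],[-0.9,-0.6,-0.1,0,0,0],[-0.9,-0.6,-0.1,0,0,0],[-0.9,-0.6,-0.1,0,0,0],[-0.9,-0.6,-0.1,0,0,0],[-0.9,-0.5,-0.1,0,0,0],[-0.9,-0.5,-0.1,0,0,0]]]' -1
python3 -m crank '[[[0,0,0,0,0,1],[0,0,0,0,0,1],[0,0,0,0,0,1],[0,0,0,0,0,1],[0,0,0,0,0,1],[0,0,0,0,0,1],[0,0,0,0,0,1],[0,0,0,0,0,1],[0,0,0,0,0,1],[0,0,0,0,0,1],[0,0,0,0,0,1],[0,0,0,0,0,0.5]]]'
python3 - <<'E'
from h import *
from cell import ctrl
s=ctrl.read_state();print(s['clock'],s['eef_pos'],s['tool_rot'],s['qpos'])
p=ctrl.get_image('wrist');p['fish']=1;pickle.dump(p,open('w1.pkl','wb'))
cv2.imwrite('pics/w1.png',cv2.resize(p['color'][:,:,::-1],(800,600)))
for x in(503,447,391): print(proj(p,[x,313,45])*1.5625)
E
```

```text
clock: 1.77
eef_pos: [451.0, 307.7, 223.3]
tool_rot: [3.137, -0.006, 2.768]
force: [1.1, 0.2, 0.3]
width: 85.6
clock: 2.77
eef_pos: [461.0, 295.7, 226.6]
tool_rot: [3.137, -0.007, 1.484]
force: [-0.0, 0.9, -0.2]
width: 85.2
2.7667 [460.9610422  295.73303222 226.62852769] [ 3.1372167  -0.00672677  1.48380025] [-0.88913084  0.46095778  0.39785237  1.77690099 -0.21886256  0.93929721
 -0.48689793]
[442.83484549 238.0311732 ]
[372.19776839 243.97491354]
[302.74135299 250.72927789]
```

View pics/w1.png

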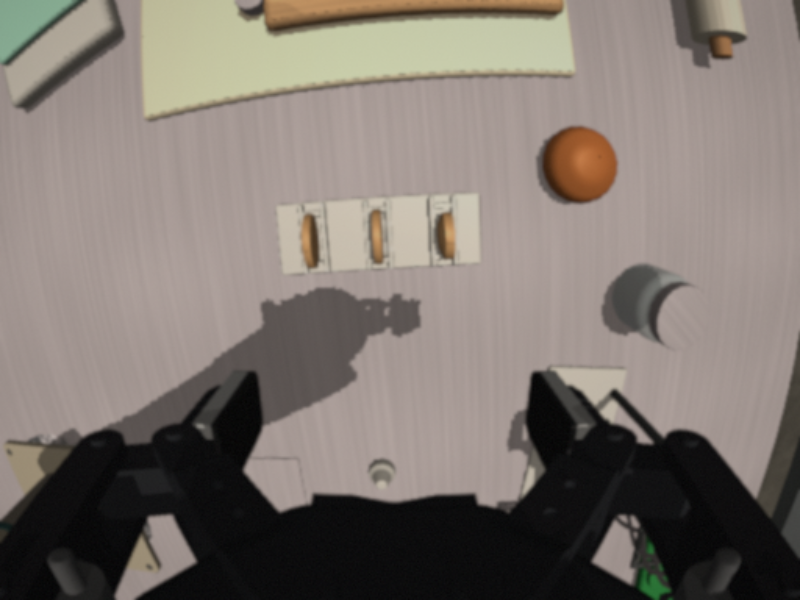

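Run:
```python
from h import *
from cell import ctrl
p=pickle.load(open('w1.pkl','rb'))
f=1/1.5625
for n,u,v,z in[('b',447,236,42),('c1',377,237,45),('c2',311,241,45),('TL',277,206,16),('TR',478,194,16),('BR',480,262,16),('BL',282,273,16)]: print(n,onz(p,u*f,v*f,z).round(1))
b=onz(p,447*f,236*f,42);s=ctrl.read_state()
print(delta(s,[b[0],b[1],110],down(np.pi/2)))
cv2.imwrite('pics/w1c.png',cv2.resize(p['color'][115:185,170:320,::-1],None,fx=5,fy=5,interpolation=2))
```

```text
b [506.8 314.   42. ]
c1 [451.3 318.2  45. ]
c2 [398.6 320.1  45. ]
TL [367.  350.3  16. ]
TR [538.7 344.8  16. ]
BR [537.1 285.8  16. ]
BL [363.9 291.5  16. ]
(array([0.71, 1.45, 3.9 ]), array([ 0.04, -0.06, -0.84]))
```

View pics/w1c.png

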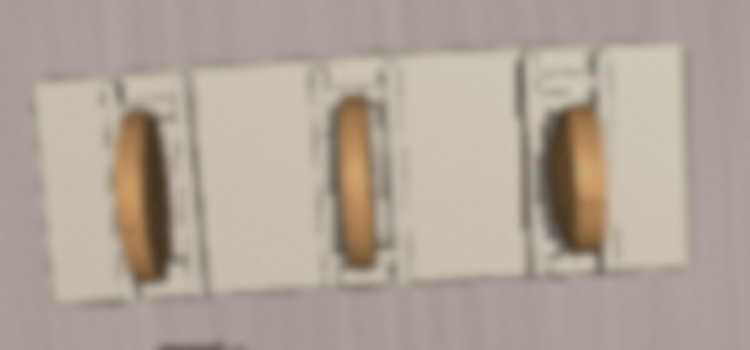

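The biscuit is the right-hand disc. Its bevelled (dome) side seems to be on the left, which is world -x. I'll move in to pre-grasp height and confirm.

```bash
python3 -m crank '[[[0.15,0.3,0.75,0,0,-0.1],[0.15,0.3,0.75,0,0,-0.1],[0.15,0.3,0.75,0,0,-0.1],[0.15,0.3,0.75,0,0,-0.1],[0.15,0.3,0.75,0,0,-0.1],[0,0,0,0,0,0],[0,0,0,0,0,0]]]'
python3 - <<'E'
from h import *
from cell import ctrl
s=ctrl.read_state();print(s['clock'],s['eef_pos'],s['tool_rot'])
p=ctrl.get_image('wrist');p['fish']=1;pickle.dump(p,open('w2.pkl','wb'))
o=proj(p,[507,315,42]).astype(int);print(o)
x0,y0=max(o[0]-70,0),max(o[1]-55,0);print(x0,y0)
cv2.imwrite('pics/w2.png',cv2.resize(p['color'][y0:y0+110,x0:x0+140,::-1],None,fx=5,fy=5,interpolation=2))
E
```

```text
clock: 3.4
eef_pos: [511.2, 319.7, 112.8]
tool_rot: [3.133, -0.012, 1.55]
force: [0.3, -0.2, 1.3]
width: 85.2
3.4 [511.1816742  319.73560794 112.79463293] [ 3.132581   -0.0119463   1.54968166]
[245 196]
175 141
```

View pics/w2.png

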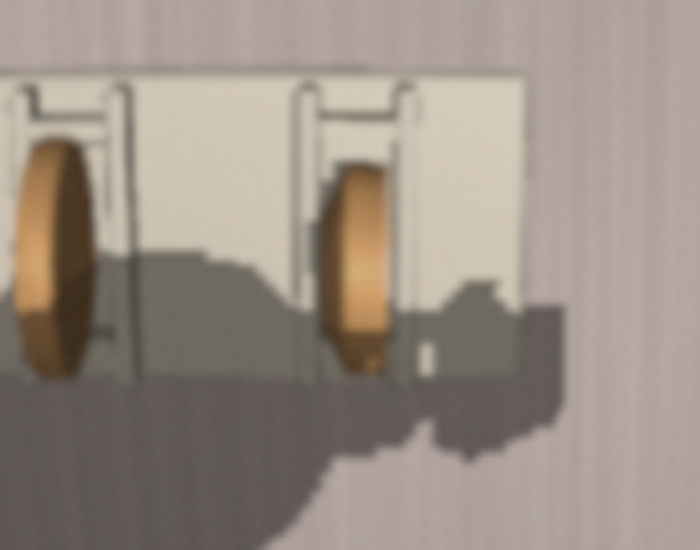

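Confirmed: the biscuit is at crop cols 322–390, with its flat face to the right (+x) and its dome to the left (world -x). That makes the rack's yaw about 0.

Run:
```python
from h import *
from cell import ctrl
p=pickle.load(open('w2.pkl','rb'))
for n,u,v,z in[('top',365,167,44),('rimc',356,270,40),('wallL',308,240,16),('wallR',404,240,16),('rackR',522,220,6),('backR top',525,72,16),('backL',0,72,16)]: print(n,onz(p,175+u/5,141+v/5,z).round(1))
X=cloud(p);m=(X[...,2]>30)&(X[...,2]<50)&(abs(X[...,0]-507)<25)&(abs(X[...,1]-315)<40);print(m.sum(),X[m].min(0),X[m].max(0),X[m].mean(0))
m=(X[...,2]>20)&(X[...,2]<60)&(abs(X[...,0]-451)<25)&(abs(X[...,1]-315)<40);print(m.sum(),X[m].min(0),X[m].max(0))
s=ctrl.read_state();print(delta(s,[507,315,19],down(np.radians(88.5))))
```

```text
top [509.4 335.4  44. ]
rimc [507.3 316.1  40. ]
wallL [497.8 315.9  16. ]
wallR [516.3 315.5  16. ]
rackR [540.3 316.6   6. ]
backR top [539.9 347.8  16. ]
backL [439.2 350.8  16. ]
472 [500.29623734 295.70793926  30.36820168] [511.94329361 331.6393612   46.56805973] [506.6256246  315.87005652  40.7711874 ]
615 [447.26220866 295.65328808  20.01200749] [455.3008363  340.27002927  52.54740973]
(array([-0.19, -0.15,  3.12]), array([ 0.08, -0.11,  0.05]))
```

```bash
python3 -m crank '[[[-0.1,-0.1,0,0.08,-0.11,0.05],[-0.05,-0.06,0.1,0,0,0],[0,0,0.5,0,0,0],[0,0,0.5,0,0,0],[0,0,0.5,0,0,0],[0,0,0.5,0,0,0],[0,0,0.4,0,0,0],[0,0,0,0,0,0],[0,0,0,0,0,0]]]' 0.2
python3 - <<'E'
from h import *
from cell import ctrl
s=ctrl.read_state();print(delta(s,[506.5,315.5,19],down(np.radians(88.5))))
E
```

```text
clock: 4.2
eef_pos: [508.1, 317.9, 46.5]
tool_rot: [3.129, -0.009, 1.547]
force: [-1.1, -1.0, -0.3]
width: 34.4
(array([-0.09, -0.06,  0.91]), array([ 0.12, -0.09,  0.02]))
```

```bash
python3 -m crank '[[[-0.1,-0.06,0,0.15,-0.1,0],[0,0,0.3,0,0,0],[0,0,0.3,0,0,0],[0,0,0.2,0,0,0],[0,0,0.1,0,0,0],[0,0,0,0,0,0]]]'
python3 - <<'E'
from h import *
from cell import ctrl
s=ctrl.read_state();print(delta(s,[506.5,315.5,19],down(np.radians(88.5))))
E
```

```text
clock: 4.7
eef_pos: [507.7, 316.4, 20.6]
tool_rot: [3.14, -0.002, 1.547]
force: [0.2, -0.7, 0.4]
width: 34.0
(array([-0.03, -0.04,  0.05]), array([ 0.01, -0.02,  0.03]))
```

```bash
python3 -m crank '[[[-0.03,-0.05,0.04,0,0,0],[0,0,0,0,0,0]]]'
python3 -m crank '[[[0,0,0,0,0,0],[0,0,0,0,0,0],[0,0,0,0,0,0],[0,0,0,0,0,0],[0,0,0,0,0,0],[0,0,0,0,0,0]]]' 1
python3 -m crank '[[[0,0,-0.5,0,0,0],[0,0,-1,0,0,0],[0,0,-1,0,0,0],[0,0,-1,0,0,0],[0,0,-1,0,0,0],[0,0,-1,0,0,0],[0,0,-1,0,0,0],[0,0,-1,0,0,0],[0,0,-1,0,0,0],[0,0,-1,0,0,0],[0,0,-1,0,0,0],[0,0,-1,0,0,0]]]'
python3 - <<'E'
from h import *
from cell import ctrl
s=ctrl.read_state();print(s['qpos'],s['width'])
print(delta(s,[640,80,380],down(np.radians(88.5-98))))
p=ctrl.get_image('wrist');cv2.imwrite('pics/w3.png',p['color'][:,:,::-1])
E
```

```text
clock: 4.87
eef_pos: [505.8, 315.2, 18.8]
tool_rot: [3.141, -0.002, 1.547]
force: [-0.5, 0.1, 0.2]
width: 33.9
clock: 5.37
eef_pos: [506.3, 315.6, 19.7]
tool_rot: [3.139, -0.003, 1.547]
force: [-0.1, 0.3, 0.1]
width: 0.1
clock: 6.37
eef_pos: [501.1, 312.0, 374.1]
tool_rot: [-3.13, 0.006, 1.546]
force: [-0.1, 1.1, -0.4]
width: -0.0
[-0.85872842  0.43045713  0.41207646  1.39541202 -0.17151597  1.36437881
 -0.46785628] -0.04655374077880863
(array([-7.62,  4.82, -0.2 ]), array([-0.03,  0.14, 16.34]))
```

View pics/w3.png

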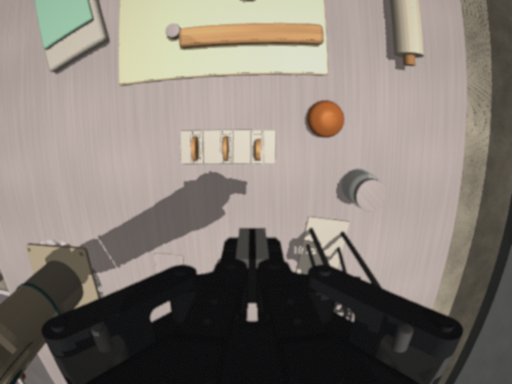

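The grasp missed: the gripper is shut empty and the biscuit is still in its slot at about (258,150). I'll check why.

Run:
```python
from h import *
from cell import ctrl
s=ctrl.read_state()
p=ctrl.get_image('wrist');p['fish']=1;T=Rn.from_euler('xyz',s['tool_rot'])
for a in(0,-19,-40): print(a,proj(p,s['eef_pos']+T.apply([0,0,a])).round(1))
X=cloud(p);m=(X[...,2]>30)&(X[...,2]<60)&(abs(X[...,0]-507)<25)&(abs(X[...,1]-315)<40);print(m.sum(),X[m].min(0),X[m].max(0),X[m].mean(0))
m=(p['depth']>80)&(p['depth']<230);v,u=np.where(m);k=(abs(u-252)<14);print('finger top row',v[k].min(), [ (r,T.inv().apply(X[r,252]-s['eef_pos']).round()) for r in range(228,300,8)])
cv2.imwrite('pics/w3c.png',np.vstack([cv2.resize(p['color'][120:175,170:290,::-1],(720,330),interpolation=2),cv2.resize(p['color'][215:260,192:312,::-1],(720,270),interpolation=2)]))
```

```text
0 [251.  218.2]
-19 [251.  229.2]
-40 [250.9 244.3]
135 [500.65862399 295.73027376  31.52781703] [512.07266072 331.8036479   47.8978705 ] [506.71998578 314.69875458  40.80565932]
finger top row 228 [(228, array([ 10.,   1., -42.])), (236, array([ 11.,   1., -54.])), (244, array([ 11.,   1., -63.])), (252, array([ 11.,   1., -71.])), (260, array([ 11.,   1., -77.])), (268, array([  6.,   1., -77.])), (276, array([  2.,   1., -76.])), (284, array([ -1.,   1., -77.])), (292, array([ -5.,   1., -77.]))]
```

View pics/w3c.png

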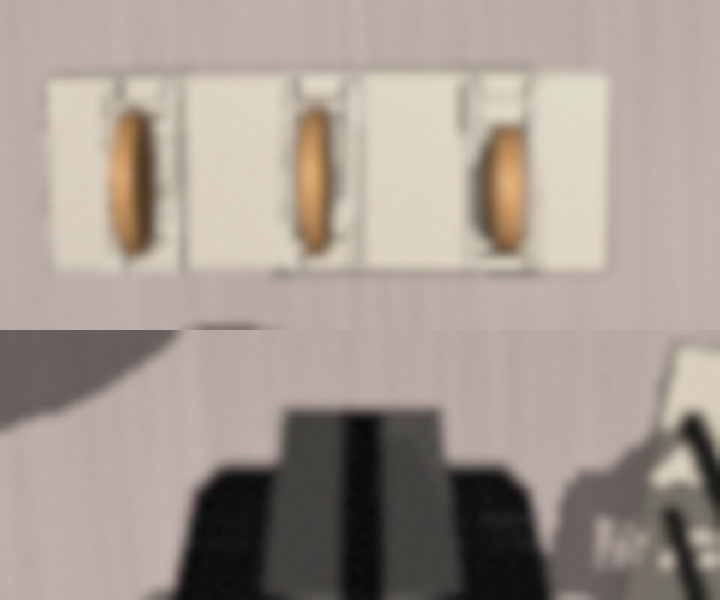

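Run:
```python
from h import *
from cell import ctrl
s=ctrl.read_state();print(s['eef_pos'])
for n in('scene',):
    p=ctrl.get_image(n);X=cloud(p)
    m=(abs(X[...,0]-505)<60)&(abs(X[...,1]-312)<60)&(X[...,2]>200)&(p['depth']>0)
    for z in range(340,500,10):
        k=m&(abs(X[...,2]-z)<5);
        if k.sum(): print(z,k.sum(),X[k].min(0).round(),X[k].max(0).round())
    for a in(0,40,80): print(proj(p,s['eef_pos']+[0,0,a]).round())
o=proj(p,s['eef_pos']).astype(int);print(o)
cv2.imwrite('pics/s4.png',cv2.resize(p['color'][o[1]-70:o[1]+30,o[0]-60:o[0]+60,::-1],(720,600),interpolation=2))
```

```text
[504.1945932  313.15038967 378.03363621]
420 24 [500. 302. 417.] [516. 324. 425.]
430 45 [499. 302. 425.] [520. 324. 434.]
440 54 [500. 302. 435.] [521. 324. 445.]
450 34 [500. 302. 445.] [520. 324. 454.]
460 13 [496. 300. 459.] [536. 326. 465.]
470 48 [503. 300. 465.] [544. 325. 475.]
480 43 [489. 299. 475.] [552. 330. 485.]
490 75 [490. 296. 485.] [560. 330. 495.]
[388. 170.]
[393. 155.]
[398. 139.]
[387 170]
```

View pics/s4.png

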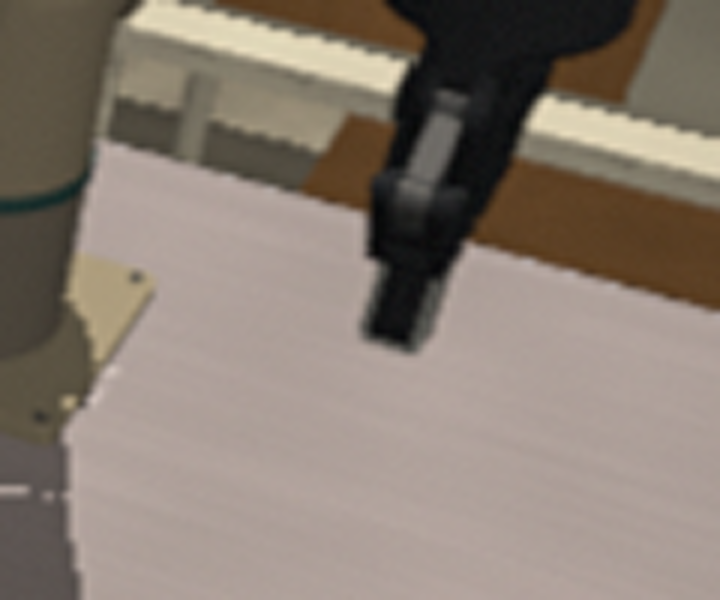

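Both cameras agree that the real fingertips end about 40 mm behind the reported TCP: the tip is at z≈417 with a reading of 378. So the jaws closed above the biscuit, and I'll redo the grasp with that offset.

```bash
python3 -m crank '[[[0.04,0.04,1,0,0,0],[0.04,0.04,1,0,0,0],[0,0,1,0,0,0],[0,0,1,0,0,0],[0,0,1,0,0,0],[0,0,1,0,0,0],[0,0,1,0,0,0],[0,0,1,0,0,0],[0,0,1,0,0,0],[0,0,1,0,0,0],[0,0,0.8,0,0,0],[0,0,0.2,0,0,0]]]' 0.2
python3 - <<'E'
from h import *
from cell import ctrl
s=ctrl.read_state();print(delta(s,[506.5,315.5,-20],down(np.radians(88.5))))
p=ctrl.get_image('wrist');p['fish']=1;X=cloud(p);T=Rn.from_euler('xyz',s['tool_rot']);L=T.inv().apply((X-s['eef_pos']).reshape(-1,3)).reshape(X.shape)
m=(abs(L[...,0])<14)&(abs(L[...,1])<40)&(L[...,2]>-80)&(L[...,2]<-10)&(X[...,2]>56)
for z in range(-80,-20,6):
    k=m&(abs(L[...,2]-z)<3)
    if k.sum(): print(z,k.sum(),L[k].min(0).round(),L[k].max(0).round())
E
```

```text
clock: 7.52
eef_pos: [494.0, 309.0, 22.6]
tool_rot: [-3.125, 0.01, 1.545]
force: [-0.2, -0.4, 0.4]
width: 34.2
(array([0.24, 0.43, 1.41]), array([-0.16,  0.1 ,  0.  ]))
-80 545 [-11. -26. -80.] [ 12.  29. -77.]
-74 451 [-12. -23. -77.] [ 12.  24. -71.]
-68 475 [-11. -30. -71.] [ 12.  31. -65.]
-62 430 [-11. -30. -65.] [ 12.  31. -59.]
-56 415 [-11. -30. -59.] [ 12.  31. -53.]
-50 344 [-11. -30. -53.] [ 12.  31. -47.]
-44 151 [-11. -23. -47.] [ 11.  26. -41.]
-38 6 [  3. -16. -41.] [  8.  18. -40.]
```

```bash
python3 -m crank '[[[0.12,0.22,0,-0.16,0.1,0],[0.12,0.22,0,0,0,0],[0,0,0,0,0,0]]]'
python3 - <<'E'
from h import *
from cell import ctrl
s=ctrl.read_state();print(delta(s,[506.5,315.5,-20],down(np.radians(88.5))))
E
```

```text
clock: 7.82
eef_pos: [509.0, 316.2, 23.9]
tool_rot: [3.14, -0.001, 1.544]
force: [0.6, 1.2, 0.4]
width: 34.6
(array([-0.03, -0.09,  1.46]), array([ 0.02, -0.01, -0.  ]))
```

```bash
python3 -m crank '[[[-0.03,-0.08,0.3,0,0,0],[0,0,0.4,0,0,0],[0,0,0.4,0,0,0],[0,0,0.2,0,0,0],[0,0,0.1,0,0,0],[0,0,0,0,0,0]]]'
python3 - <<'E'
from h import *
from cell import ctrl
s=ctrl.read_state();print(delta(s,[506.5,315.5,-20],down(np.radians(88.5))))
E
```

```text
clock: 8.32
eef_pos: [509.9, 317.7, -18.1]
tool_rot: [3.133, -0.006, 1.545]
force: [0.3, 0.1, -0.7]
width: 34.0
(array([-0.08, -0.11,  0.06]), array([ 0.08, -0.06,  0.  ]))
```

```bash
python3 -m crank '[[[-0.08,-0.11,0.04,0.06,-0.06,0],[0,0,0,0,0,0]]]'
python3 -m crank '[[[0,0,0,0,0,0],[0,0,0,0,0,0],[0,0,0,0,0,0],[0,0,0,0,0,0],[0,0,0,0,0,0]]]' 1
python3 -m crank '[[[0,0,-0.2,0,0,0],[0,0,-0.4,0,0,0],[0,0,-0.4,0,0,0],[0,0,-0.4,0,0,0]]]'
```

```text
clock: 8.48
eef_pos: [505.9, 314.9, -20.0]
tool_rot: [3.141, 0.001, 1.545]
force: [-0.5, 0.1, -0.7]
width: 34.1
clock: 8.9
eef_pos: [506.5, 315.2, -19.0]
tool_rot: [3.139, 0.001, 1.545]
force: [-0.8, 0.4, 0.5]
width: 10.1
clock: 9.23
eef_pos: [504.9, 314.3, 24.5]
tool_rot: [-3.141, 0.003, 1.544]
force: [0.8, 0.3, 0.4]
width: 10.4
```

Holding it, with the width at 10.4 mm. Now I'll lift while turning so the dome faces the turner's +x, then go near the mouth.

```bash
python3 -m crank '[[[0,0,-0.8,0,0,0],[0,0,-0.9,0,0,1],[0,0,-0.9,0,0,1],[0,0,-0.9,0,0,1],[0,0,-0.9,0,0,1],[0,0,-0.9,0,0,1],[0,0,-0.9,0,0,1],[0,0,-0.9,0,0,1],[0,0,-0.9,0,0,1],[0,0,-0.9,0,0,1],[0,0,-0.9,0,0,1],[0,0,-0.9,0,0,1]]]'
python3 -m crank '[[[0,0,0,0,0,1],[0,0,0,0,0,1],[0,0,0,0,0,1],[0,0,0,0,0,1],[0,0,0,0,0,1],[0,0,0,0,0,0]]]'
python3 - <<'E'
from h import *
from cell import ctrl
s=ctrl.read_state();print(s['qpos'],delta(s,[590,140,320],down(np.radians(-8))))
E
```

```text
clock: 10.23
eef_pos: [499.9, 311.5, 376.4]
tool_rot: [-3.132, -0.003, 0.336]
force: [1.0, 0.3, -0.7]
width: 10.4
clock: 10.73
eef_pos: [500.9, 309.9, 394.3]
tool_rot: [-3.111, -0.009, -0.219]
force: [0.6, -0.4, 1.1]
width: 10.5
[-1.15487159  0.5023899   0.97011912  1.40945634 -0.43680539  1.42265579
 -1.97798067] (array([4.11, 4.96, 2.36]), array([-0.29, -0.09, -0.76]))
```

```bash
python3 -m crank '[[[0.4,0.5,0.2,-0.3,-0.09,-0.76],[0.5,0.7,0.3,0,0,0],[0.5,0.7,0.3,0,0,0],[0.5,0.7,0.3,0,0,0],[0.5,0.7,0.3,0,0,0],[0.5,0.7,0.3,0,0,0],[0.5,0.7,0.3,0,0,0],[0.3,0.2,0.2,0,0,0],[0,0,0,0,0,0],[0,0,0,0,0,0]]]'
python3 - <<'E'
from h import *
from cell import ctrl
s=ctrl.read_state();print(s['qpos'],delta(s,[590,140,320],down(np.radians(-8))))
p=ctrl.get_image('wrist');p['fish']=1;pickle.dump(p,open('w5.pkl','wb'))
print([proj(p,X).round() for X in([646,143,290],[604,-75,8])])
cv2.imwrite('pics/w5.png',cv2.resize(p['color'][:,:,::-1],(800,600)))
E
```

```text
clock: 11.57
eef_pos: [591.3, 145.2, 333.9]
tool_rot: [-3.133, -0.002, -0.099]
force: [0.1, -0.2, -0.5]
width: 10.5
[-0.78220567  0.5702665   0.88487897  1.44710661 -0.45369653  1.33145384
 -1.53881115] (array([-0.03,  0.18,  0.46]), array([-0.09, -0.02,  0.39]))
[array([248., 131.]), array([375., 137.])]
```

View pics/w5.png

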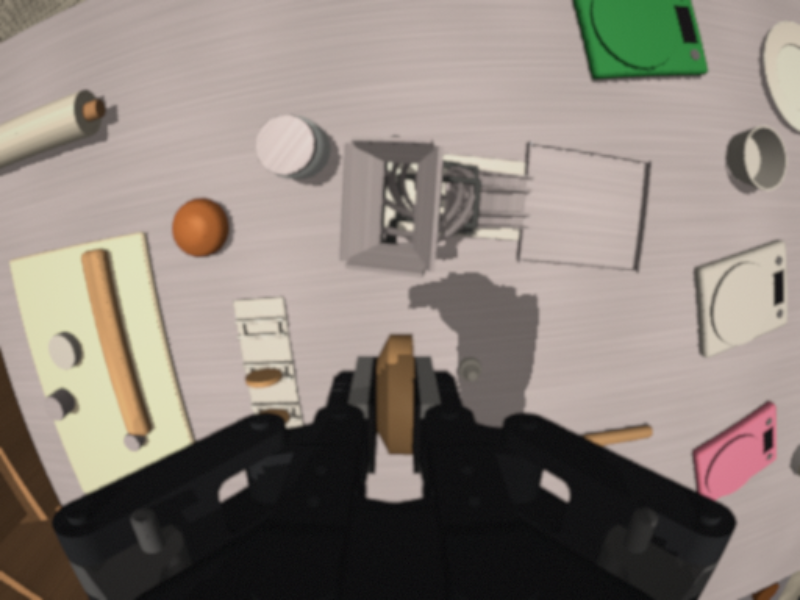

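The picture shows the biscuit well held at (397,390) with its dome to the left, away from the tray. The mouth's corners are near (352,140), (437,141), (424,272) and (341,262).

Run:
```python
from h import *
from cell import ctrl
p=pickle.load(open('w5.pkl','rb'));f=1/1.5625;X=cloud(p)
for z1,z2 in((281,299),):
    C=[onz(p,u*f,v*f,z) for u,v,z in((352,140,z1),(341,262,z1),(424,272,z2),(437,141,z2))]
    print(np.round(C,1),np.mean(C,0).round(1))
for a,b in((0,1),(3,2)):
    d=C[a]-C[b];print('yaw',np.degrees(np.arctan2(d[1],d[0]))+0, )
m=(X[...,2]>265)&(X[...,2]<310)&(abs(X[...,0]-645)<70)&(abs(X[...,1]-140)<70)
P=X[m];print(len(P),np.percentile(P,[1,50,99],axis=0).round(1))
q=P[P[:,2]>293];print('tray edge',q.mean(0),np.percentile(q,[2,98],axis=0).round(1))
r=cv2.minAreaRect(P[:,:2].astype(np.float32));print(r)
t=[onz(p,u*f,v*f,z) for u,v,z in((529,143,18),(649,161,24),(638,270,24),(520,262,18))];print(np.round(t,1))
for a,b in((0,1),(3,2)): d=t[a]-t[b];print(np.degrees(np.arctan2(d[1],d[0])))
# slot inner bottom
print([onz(p,u*f,v*f,274).round(1) for u,v in((384,160),(418,160),(411,245),(378,243))])
# held biscuit
s=ctrl.read_state();T=Rn.from_euler('xyz',s['tool_rot']);L=T.inv().apply((X-s['eef_pos']).reshape(-1,3)).reshape(X.shape)
h=p['color'].astype(int);k=(h[...,0]>h[...,2]+40)&(p['depth']<230)&(p['depth']>50)
print('bisc tool',np.percentile(L[k],[1,50,99],axis=0).round(1))
```

```text
[[680.  157.6 281. ]
 [618.5 170.1 281. ]
 [612.8 128.6 299. ]
 [673.9 117.1 299. ]] [646.3 143.3 290. ]
yaw -11.503420977295905
yaw -10.728110649388052
4247 [[612.8 117.1 272.3]
 [646.  146.  283.3]
 [678.9 167.7 298.4]]
tray edge [643.22243689 125.50792026 296.05965401] [[611.5 116.1 293.1]
 [676.9 145.2 298.8]]
((645.6051025390625, 142.67605590820312), (48.427669525146484, 66.62926483154297), 80.90660095214844)
[[ 687.3   -8.7   18. ]
 [ 664.9 -155.2   24. ]
 [ 537.  -137.1   24. ]
 [ 556.5   10.1   18. ]]
81.31146895112826
82.44950082835958
[array([668.4, 142.9, 274. ]), array([666.7, 125.5, 274. ]), array([622.7, 133.3, 274. ]), array([625.4, 150.4, 274. ])]
bisc tool [[-12.6  -4.2 -66. ]
 [  7.7   1.1 -61.2]
 [ 18.5   6.1 -44.4]]
```

```bash
cat >> h.py <<'E'
th=np.radians(80.5);yt=np.array([-np.sin(th),np.cos(th),0])
RT=Rn.from_rotvec(0.3*yt)*down(th-np.pi/2);ax=-RT.apply([0,0,1])
def tgt(h): return np.array([646,143,290])+h*ax-RT.apply([-1,1,-46])
E
python3 - <<'E'
from h import *
from cell import ctrl
s=ctrl.read_state();print(ax,tgt(50),delta(s,tgt(50),RT),tgt(4))
E
```

```text
[0.0487749  0.29146732 0.95533649] [647.33906121 144.94305632 293.52582575] (array([ 1.86, -0.15,  1.36]), array([-2.95, -0.11,  0.63])) [645.09541569 131.53555938 249.58034725]
```

```bash
python3 -m crank '[[[0,0,0,-0.8,0,0.2],[0.3,0,0,-0.8,0,0.2],[0.5,0,0,-0.8,0,0.2],[0.5,0,0.3,-0.6,0,0],[0.4,0,0.3,0,0,0],[0.1,0,0.3,0,0,0],[0,0,0,0,0,0],[0,0,0,0,0,0]]]'
python3 - <<'E'
from h import *
from cell import ctrl
s=ctrl.read_state();print(delta(s,tgt(50),RT))
E
```

```text
clock: 12.28
eef_pos: [642.3, 137.9, 313.4]
tool_rot: [2.838, -0.012, -0.149]
force: [-0.5, -0.8, 0.3]
width: 10.4
(array([ 0.12, -0.44,  0.56]), array([ 0.04, -0.16,  0.12]))
```

```bash
python3 -m crank '[[[0.06,-0.2,0.2,0,-0.16,0.1],[0.06,-0.2,0.2,0,0,0],[0,0,0,0,0,0],[0,0,0,0,0,0]]]'
python3 - <<'E'
from h import *
from cell import ctrl
s=ctrl.read_state();print(delta(s,tgt(50),RT),delta(s,tgt(4),RT))
p=ctrl.get_image('wrist');p['fish']=1;pickle.dump(p,open('w6.pkl','wb'))
cv2.imwrite('pics/w6.png',cv2.resize(p['color'][110:310,130:380,::-1],(750,600)))
E
```

```text
clock: 12.62
eef_pos: [646.0, 143.3, 300.0]
tool_rot: [2.843, 0.002, -0.17]
force: [-0.1, -0.1, -0.9]
width: 10.4
(array([ 0.03, -0.12,  0.19]), array([-0.02,  0.03, -0.04])) (array([ 0.04, -0.12,  1.72]), array([-0.02,  0.03, -0.04]))
```

View pics/w6.png

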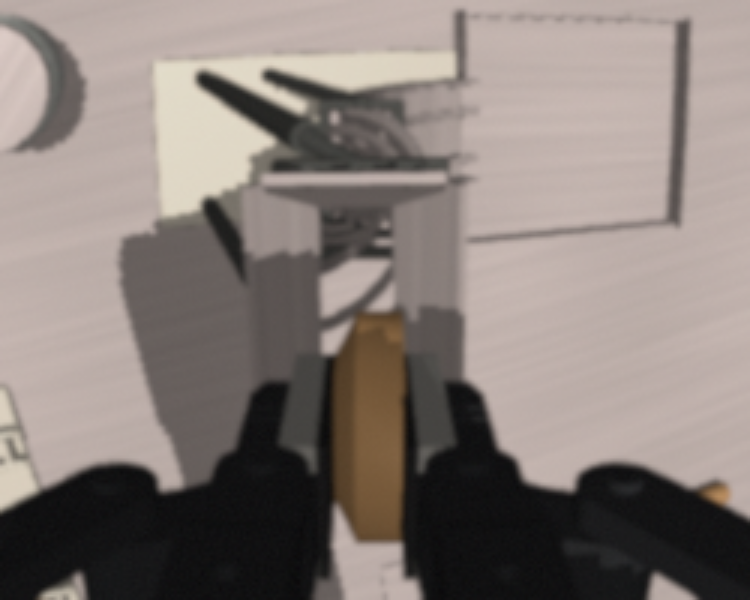

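The mouth is aligned with the biscuit and the dome is on the left, so the view agrees with the numbers. Inserting now.

```bash
python3 -m crank '[[[0.04,-0.12,0.1,0,0,0],[0,0,0.4,0,0,0],[0,0,0.4,0,0,0],[0,0,0.3,0,0,0],[0,0,0,0,0,0]]]'
python3 - <<'E'
from h import *
from cell import ctrl
s=ctrl.read_state();print(delta(s,tgt(4),RT))
E
```

```text
clock: 13.08
eef_pos: [646.8, 136.4, 264.4]
tool_rot: [2.846, -0.002, -0.17]
force: [-0.3, 0.1, -0.2]
width: 10.7
(array([-0.03,  0.02,  0.52]), array([-0.04, -0.  , -0.04]))
```

```bash
python3 -m crank '[[[-0.03,0.02,0.2,0,0,0],[0,0,0.2,0,0,0],[0,0,0.1,0,0,0],[0,0,0,0,0,0]]]'
python3 - <<'E'
from h import *
from cell import ctrl
s=ctrl.read_state();print(delta(s,tgt(4),RT))
E
```

```text
clock: 13.42
eef_pos: [645.4, 131.6, 249.6]
tool_rot: [2.846, -0.002, -0.169]
force: [0.3, -1.2, 0.5]
width: 10.5
(array([-0.01,  0.  ,  0.  ]), array([-0.04, -0.01, -0.04]))
```

```bash
python3 -m crank '[[[0,0,0,0,0,0],[0,0,0,0,0,0],[0,0,0,0,0,0],[0,0,0,0,0,0]]]' 0.5
python3 -m crank '[[[0,0,-0.5,0,0,0],[0,0,-0.8,0,0,0],[0,0,-0.9,0,0,0],[0,0,-0.9,0,0,0],[0,0,-0.9,0,0,0],[0,0,-0.9,0,0,0],[0,0,0,0,0,0],[0,0,0,0,0,0],[0,0,0,0,0,0],[0,0,0,0,0,0],[0,0,0,0,0,0],[0,0,0,0,0,0]]]'
python3 - <<'E'
from h import *
from cell import ctrl
s=ctrl.read_state();print(s['eef_pos'],s['qpos'])
p=ctrl.get_image('wrist');p['fish']=1;pickle.dump(p,open('w7.pkl','wb'))
cv2.imwrite('pics/w7.png',cv2.resize(p['color'][:,:,::-1],(800,600)))
t=ctrl.get_image('top');pickle.dump(t,open('t7.pkl','wb'))
for n,q in(('w',p),('t',t)): print(n,[(np.round(d['extent']).tolist(),round(d['conf'],2)) for d in ctrl.search_frame('biscuit',q)])
E
```

```text
clock: 13.75
eef_pos: [646.0, 131.8, 250.5]
tool_rot: [2.847, -0.004, -0.169]
force: [1.2, 0.8, 0.5]
width: 21.4
clock: 14.75
eef_pos: [651.6, 174.9, 396.5]
tool_rot: [2.845, -0.002, -0.171]
force: [0.2, 0.1, -0.6]
width: 21.5
[651.56220929 174.86915631 396.45871776] [-0.78549686  0.79424619  0.94832527  0.93363857 -0.32878003  1.71818776
 -1.77926733]
w [([301.0, 149.0, 24.0, 18.0], 0.74), ([143.0, 242.0, 39.0, 48.0], 0.38)]
t [([255.0, 180.0, 14.0, 18.0], 0.55), ([237.0, 171.0, 102.0, 65.0], 0.36)]
```

View pics/w7.png

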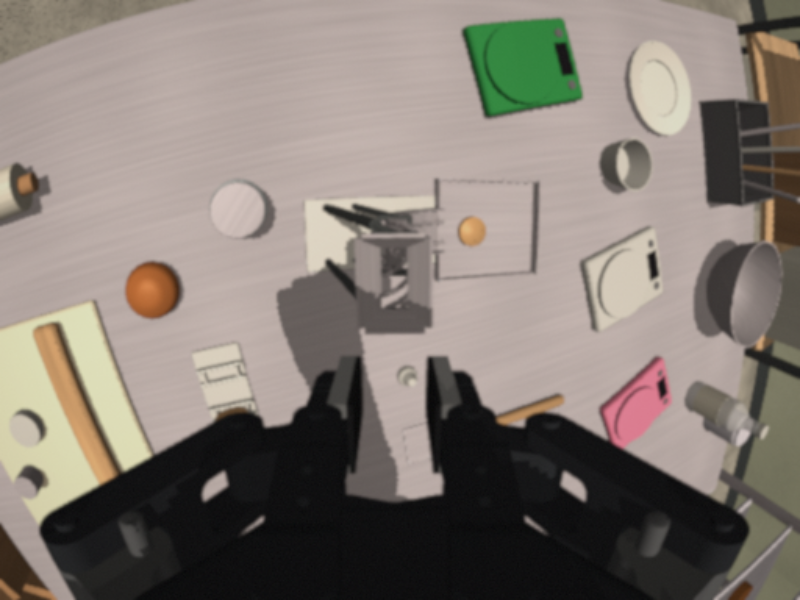

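The biscuit lies on the tray at (472,231). I've used all 12 picture views, so I'll work from depth numbers from here.

Run:
```python
from h import *
p=pickle.load(open('w7.pkl','rb'));t=pickle.load(open('t7.pkl','rb'))
print(onz(p,472/1.5625,231/1.5625,18),onz(p,301,149,17),onz(t,255,180,17))
for n,q in(('w',p),('t',t)):
    X=cloud(q);h=q['color'].astype(int)
    k=(h[...,0]>h[...,2]+45)&(abs(X[...,0]-610)<80)&(X[...,1]<30)&(X[...,1]>-160)&(X[...,2]<60)
    P=X[k];print(n,len(P),np.percentile(P,[2,50,98],axis=0).round(1),P.mean(0).round(1))
    c=(np.percentile(P,2,axis=0)+np.percentile(P,98,axis=0))/2;r=np.hypot(*(P[:,:2]-c[:2]).T)
    print('z by radius',[(a,P[(r>=a)&(r<a+5)][:,2].mean().round(1)) for a in(0,5,10,15) if ((r>=a)&(r<a+5)).any()])
    for y in range(-40,130,12):
        m=(abs(X[...,1]-y)<6)&(abs(X[...,0]-620)<75)&(X[...,2]>22)&(X[...,2]<310)
        if m.any(): print(y,'zmax',X[m][:,2].max().round(),'x',X[m][:,0].min().round(),X[m][:,0].max().round(), end=' | ')
    print()
```

```text
[613.1582     -46.36690399  18.        ] [611.01415627 -44.02338379  17.        ] [604.65886709 -35.96059951  17.        ]
w 266 [[594.4 -66.1   7.8]
 [613.6 -46.2  17.5]
 [630.5 -30.4  20.8]] [613.3 -46.7  16.9]
z by radius [(0, np.float64(19.1)), (5, np.float64(19.4)), (10, np.float64(18.4)), (15, np.float64(15.1))]
-4 zmax 35.0 x 596.0 651.0 | 8 zmax 41.0 x 596.0 654.0 | 20 zmax 45.0 x 597.0 656.0 | 32 zmax 56.0 x 631.0 658.0 | 44 zmax 68.0 x 643.0 660.0 | 56 zmax 71.0 x 607.0 662.0 | 68 zmax 123.0 x 606.0 664.0 | 80 zmax 195.0 x 607.0 669.0 | 92 zmax 169.0 x 610.0 676.0 | 104 zmax 192.0 x 614.0 676.0 | 116 zmax 299.0 x 617.0 676.0 | 128 zmax 299.0 x 611.0 682.0 | 
t 84 [[593.1 -64.4  10.6]
 [609.8 -46.8  18.3]
 [627.2 -31.3  25.3]] [609.6 -47.1  18.4]
z by radius [(0, np.float64(20.7)), (5, np.float64(18.8)), (10, np.float64(18.8)), (15, np.float64(17.4))]
-40 zmax 25.0 x 546.0 617.0 | -28 zmax 27.0 x 604.0 613.0 | -4 zmax 33.0 x 550.0 648.0 | 8 zmax 39.0 x 592.0 651.0 | 20 zmax 49.0 x 593.0 652.0 | 32 zmax 52.0 x 595.0 654.0 | 44 zmax 66.0 x 597.0 656.0 | 56 zmax 74.0 x 599.0 657.0 | 68 zmax 127.0 x 601.0 662.0 | 80 zmax 198.0 x 602.0 661.0 | 92 zmax 219.0 x 604.0 666.0 | 104 zmax 243.0 x 601.0 663.0 | 116 zmax 300.0 x 599.0 672.0 | 128 zmax 303.0 x 609.0 676.0 |
```

By depth, the biscuit is at (613,-47) with its dome up: the crown is at z≈19.3 and the rim at ≈15. I'll untilt, turn and move over it.

```bash
python3 -m crank '[[[0,0,0,1,0,0],[0,0,0,1,0,0],[0,0,0,0.83,0,0],[0,0,0,0,0,1],[0,0,0,0,0,1],[0,0,0,0,0,1],[0,0,0,0,0,1],[0,0,0,0,0,1],[0,0,0,0,0,1],[0,0,0,0,0,1],[0,0,0,0,0,0.5],[0,0,0,0,0,0]]]' -0.4
python3 - <<'E'
from h import *
from cell import ctrl
s=ctrl.read_state();print(s['qpos'],delta(s,[613,-47,330],down(np.radians(-55))))
E
```

```text
clock: 15.95
eef_pos: [651.4, 173.5, 395.3]
tool_rot: [-3.132, 0.007, -0.998]
force: [-0.4, -0.6, -0.3]
width: 59.5
[-0.75493362  0.7175679   1.07590355  1.11944605 -0.62935036  1.61614886
 -2.40856525] (array([5.5 , 5.08, 2.09]), array([-0.09,  0.07, -0.36]))
```

```bash
python3 -m crank '[[[0.6,0.6,0.1,-0.09,0.07,-0.36],[0.8,0.7,0.3,0,0,0],[0.8,0.7,0.3,0,0,0],[0.8,0.7,0.3,0,0,0],[0.8,0.7,0.3,0,0,0],[0.8,0.7,0.3,0,0,0],[0.8,0.7,0.3,0,0,0],[0,0,0.5,0,0,0],[0,0,0.9,0,0,0],[0,0,0.9,0,0,0],[0,0,0.9,0,0,0],[0,0,0.9,0,0,0]]]'
python3 - <<'E'
from h import *
from cell import ctrl
s=ctrl.read_state();print(s['qpos'],delta(s,[613,-47,60],down(np.radians(-55))))
E
```

```text
clock: 16.95
eef_pos: [630.8, -53.7, 214.1]
tool_rot: [-3.133, -0.013, -0.93]
force: [0.8, 0.4, -0.6]
width: 60.2
[-0.48488088  0.75745405  0.97583342  1.5733114  -0.6697008   1.15897548
 -1.86853054] (array([-0.6 ,  0.38,  5.13]), array([-0.08, -0.12,  0.28]))
```

```bash
python3 -m crank '[[[-0.3,0.2,0,-0.08,-0.12,0.28],[-0.3,0.18,0.3,0,0,0],[0,0,0.8,0,0,0],[0,0,0.8,0,0,0],[0,0,0.8,0,0,0],[0,0,0.8,0,0,0],[0,0,0.4,0,0,0],[0,0,0,0,0,0],[0,0,0,0,0,0]]]'
python3 - <<'E'
from h import *
from cell import ctrl
s=ctrl.read_state();p=ctrl.get_image('wrist');p['fish']=1
X=cloud(p);h=p['color'].astype(int)
k=(h[...,0]>h[...,2]+45)&(np.hypot(X[...,0]-613,X[...,1]+47)<35)&(X[...,2]<40)
P=X[k];c=(np.percentile(P,1,axis=0)+np.percentile(P,99,axis=0))/2;r=np.hypot(*(P[:,:2]-c[:2]).T)
print(len(P),c,P.mean(0),np.percentile(P,[1,99],axis=0).round(1))
print('z by radius',[(a,P[(r>=a)&(r<a+3)][:,2].mean().round(1)) for a in range(0,21,3)])
f=p['depth']>0;m=f&(abs(X[...,0]-613)<60)&(abs(X[...,1]+60)<40)&(X[...,2]<14);print('floor',np.median(X[m][:,2]))
print(s['eef_pos'],delta(s,[c[0],c[1],-30],down(np.radians(-55))))
T=Rn.from_euler('xyz',s['tool_rot']);L=T.inv().apply((X-s['eef_pos']).reshape(-1,3)).reshape(X.shape)
m=(abs(L[...,0])<14)&(abs(L[...,1])<60)&(L[...,2]>-90)&(X[...,2]>40)
for z in range(-80,-20,6):
    k=m&(abs(L[...,2]-z)<3)
    if k.sum(): print(z,k.sum(),L[k].min(0).round(),L[k].max(0).round())
E
```

```text
clock: 17.7
eef_pos: [606.9, -42.1, 96.9]
tool_rot: [3.139, 0.008, -0.957]
force: [0.1, -0.1, -0.4]
width: 59.7
1406 [612.68728176 -49.07745701  17.33410114] [612.96436633 -49.70840512  17.89449221] [[594.8 -67.4  13.9]
 [630.6 -30.7  20.7]]
z by radius [(0, np.float64(19.5)), (3, np.float64(19.5)), (6, np.float64(19.6)), (9, np.float64(19.3)), (12, np.float64(18.2)), (15, np.float64(16.7)), (18, np.float64(15.3))]
floor 7.521395753294348
[606.86564422 -42.11136192  96.90394245] (array([ 0.33, -0.03,  4.23]), array([0.02, 0.07, 0.03]))
-80 695 [ -9. -39. -83.] [ 12.  36. -77.]
-74 597 [-11. -44. -77.] [ 12.  43. -71.]
-68 584 [-11. -44. -71.] [ 12.  44. -65.]
-62 501 [-10. -44. -65.] [ 12.  44. -59.]
-56 461 [-10. -44. -59.] [ 12.  43. -53.]
-50 341 [-11. -42. -53.] [ 12.  42. -47.]
-44 67 [ -9. -30. -47.] [ 10.  30. -43.]
```

```bash
python3 -m crank '[[[0.17,-0.02,0.2,0,0.07,0],[0.16,0,0.5,0,0,0],[0,0,0.7,0,0,0],[0,0,0.7,0,0,0],[0,0,0.7,0,0,0],[0,0,0.5,0,0,0],[0,0,0,0,0,0],[0,0,0,0,0,0]]]' -0.18
python3 - <<'E'
from h import *
from cell import ctrl
s=ctrl.read_state();print(delta(s,[612.8,-49.3,-30],down(np.radians(-55))))
E
```

```text
clock: 18.42
eef_pos: [622.2, -54.6, -1.9]
tool_rot: [-3.133, -0.012, -0.956]
force: [-0.6, -0.2, 0.4]
width: 50.6
(array([-0.34,  0.16,  0.93]), array([-0.09, -0.11,  0.04]))
```

```bash
python3 -m crank '[[[-0.34,0.16,0,-0.09,-0.11,0],[0,0,0.1,0,0,0],[0,0,0,0,0,0]]]'
python3 - <<'E'
from h import *
from cell import ctrl
s=ctrl.read_state();print(delta(s,[612.8,-49.3,-30],down(np.radians(-55))))
E
```

```text
clock: 18.67
eef_pos: [612.8, -49.8, -3.4]
tool_rot: [-3.141, -0.002, -0.957]
force: [0.4, 0.1, 0.4]
width: 50.2
(array([-0.01, -0.01,  0.89]), array([-0.  , -0.02,  0.03]))
```

```bash
python3 -m crank '[[[0,0,0.2,0,0,0],[0,0,0.2,0,0,0],[0,0,0.2,0,0,0],[0,0,0.1,0,0,0],[0,0,0,0,0,0]]]'
python3 - <<'E'
from h import *
from cell import ctrl
s=ctrl.read_state();print(s['force'],delta(s,[612.8,-49.3,-30.5],down(np.radians(-55))))
E
```

```text
clock: 19.08
eef_pos: [614.8, -49.3, -24.3]
tool_rot: [-3.138, -0.004, -0.956]
force: [0.3, -0.7, 0.5]
width: 50.3
[ 0.28734952 -0.74711948  0.46561186] (array([-0.04,  0.05,  0.21]), array([-0.04, -0.04,  0.04]))
```

```bash
python3 -m crank '[[[-0.04,0.04,0.12,-0.04,-0.04,0],[0,0,0.08,0,0,0],[0,0,0,0,0,0]]]'
python3 -m crank '[[[0,0,0,0,0,0],[0,0,0,0,0,0],[0,0,0,0,0,0],[0,0,0,0,0,0],[0,0,0,0,0,0]]]' 1
```

```text
clock: 19.33
eef_pos: [612.8, -49.1, -31.2]
tool_rot: [3.14, 0.001, -0.956]
force: [-0.1, 0.4, 1.0]
width: 50.3
clock: 19.75
eef_pos: [613.3, -49.5, -30.7]
tool_rot: [3.141, -0.0, -0.956]
force: [0.4, -0.1, -0.7]
width: 36.9
```

```bash
python3 -m crank '[[[0,0,-0.1,0,0,0],[0,0,-0.2,0,0,0],[0,0,-0.3,0,0,0],[0,0,-0.4,0,0,0],[0,0,-0.4,0,0,0],[0,0,-0.4,0,0,0],[0,0,0,0,0,0]]]'
cat > chk.py <<'E'
from h import *
from cell import ctrl
s=ctrl.read_state();p=ctrl.get_image('wrist');p['fish']=1;pickle.dump(p,open('wl.pkl','wb'))
X=cloud(p);h=p['color'].astype(int);T=Rn.from_euler('xyz',s['tool_rot']);L=T.inv().apply((X-s['eef_pos']).reshape(-1,3)).reshape(X.shape)
k=(h[...,0]>h[...,2]+45)&(np.hypot(L[...,0],L[...,1])<40)&(L[...,2]<20)&(L[...,2]>-80)
P=L[k];c=(np.percentile(P,1,axis=0)+np.percentile(P,99,axis=0))/2
print(len(P),'tool 1/50/99',np.percentile(P,[1,50,99],axis=0).round(1).tolist());r=np.hypot(*(P[:,:2]-c[:2]).T)
print('toolz by r',[(a,P[(r>=a)&(r<a+3)][:,2].mean().round(1)) for a in range(0,21,3) if((r>=a)&(r<a+3)).any()])
q=P[r<9];A=np.c_[q[:,:2],np.ones(len(q))];print('crown tilt',np.linalg.lstsq(A,q[:,2],rcond=None)[0].round(3))
print('world',np.percentile(X[k],[1,99],axis=0).round(1).tolist(),s['eef_pos'],s['tool_rot'])
E
python3 chk.py
```

```text
clock: 20.33
eef_pos: [613.6, -50.0, 29.7]
tool_rot: [3.141, -0.001, -0.957]
force: [1.3, -0.4, -0.3]
width: 36.7
4140 tool 1/50/99 [[-18.4, -17.6, -51.7], [2.7, -0.2, -49.2], [18.5, 17.2, -44.2]]
toolz by r [(0, np.float64(-50.6)), (3, np.float64(-50.7)), (6, np.float64(-50.6)), (9, np.float64(-50.4)), (12, np.float64(-49.2)), (15, np.float64(-47.6)), (18, np.float64(-46.2))]
crown tilt [-2.0000e-03  1.4000e-02 -5.0603e+01]
world [[595.8, -68.3, 73.8], [631.9, -31.5, 81.3]] [613.55536217 -49.98997541  29.65801939] [ 3.14131040e+00 -1.13014839e-03 -9.56697410e-01]
```

The biscuit is held level with its dome up, and its underside is 38.6 mm above the reading. Next I'll lift, locate the platform and go there.

```bash
python3 -m crank '[[[0,0,-0.6,0,0,0],[0,0,-0.8,0,0,0],[0,0,-0.8,0,0,0],[0,0,-0.3,0,0,0],[0,0,0,0,0,0]]]'
python3 - <<'E'
from h import *
from cell import ctrl
s=ctrl.read_state();print(s['width'],s['qpos'],delta(s,[475,-312,100],down(np.radians(-55))))
t=pickle.load(open('t7.pkl','rb'))
X=cloud(t);m=(abs(X[...,0]-471)<110)&(abs(X[...,1]+314)<110)&(X[...,2]>27)&(X[...,2]<40)
P=X[m];print(len(P),np.percentile(P,[1,50,99],axis=0).round(1),P.mean(0))
p=ctrl.get_image('wrist');p['fish']=1
X=cloud(p);m=(abs(X[...,0]-471)<110)&(abs(X[...,1]+314)<110)&(X[...,2]>27)&(X[...,2]<40)
P=X[m]
if len(P):print(len(P),np.percentile(P,[1,50,99],axis=0).round(1))
E
```

```text
clock: 20.8
eef_pos: [611.4, -48.3, 105.1]
tool_rot: [3.139, 0.003, -0.956]
force: [0.6, 0.1, -0.2]
width: 36.7
36.68614315459899 [-0.45746437  0.85607061  0.88512608  1.71707983 -0.78772354  0.96978307
 -1.78910911] (array([4.56, 8.78, 0.18]), array([0.03, 0.03, 0.04]))
847 [[ 421.  -395.3   27.1]
 [ 475.3 -310.7   31.7]
 [ 533.  -254.8   38.7]] [ 475.89204067 -311.58304639   31.85291119]
4977 [[ 431.5 -364.6   27.9]
 [ 488.4 -302.3   31.3]
 [ 535.4 -256.    33.1]]
```

```bash
python3 -m crank '[[[0.2,0.4,0,0,0,0],[0.4,0.8,0,0,0,0],[0.4,0.8,0,0,0,0],[0.4,0.8,0,0,0,0],[0.4,0.8,0,0,0,0],[0.4,0.8,0,0,0,0],[0.4,0.8,0,0,0,0],[0.4,0.8,0,0,0,0],[0.4,0.8,0,0,0,0],[0.4,0.6,0,0,0,0],[0,0,0,0,0,0],[0,0,0,0,0,0]]]'
cat > sc.py <<'E'
from h import *
from cell import ctrl
s=ctrl.read_state();p=ctrl.get_image('wrist');p['fish']=1;pickle.dump(p,open('ws.pkl','wb'))
X=cloud(p);h=p['color'].astype(int);m=(abs(X[...,0]-475)<110)&(abs(X[...,1]+312)<110)&(X[...,2]>28.5)&(X[...,2]<36)&(abs(h[...,0]-h[...,2])<45)
P=X[m][:,:2];(c,r)=cv2.minEnclosingCircle(P.astype(np.float32))
# robust circle fit on hull
H=cv2.convexHull(P.astype(np.float32))[:,0];A=np.c_[2*H,np.ones(len(H))];q=np.linalg.lstsq(A,(H**2).sum(1),rcond=None)[0]
print(len(P),'enc',c,r,'fit',q[:2],np.sqrt(q[2]+q[0]**2+q[1]**2),np.percentile(P,[1,99],axis=0).round(1),'z',np.median(X[m][:,2]))
print(s['clock'],s['width'],s['eef_pos'],s['qpos'])
E
python3 sc.py
```

```text
clock: 21.85
eef_pos: [472.7, -280.3, 87.2]
tool_rot: [3.118, 0.025, -0.957]
force: [-0.1, 0.2, -0.3]
width: 36.7
14598 enc (479.0037536621094, -312.5413513183594) 58.245933532714844 fit [ 479.21795808 -312.55599432] 57.57878137362179 [[ 426.1 -366.3]
 [ 533.2 -260.4]] z 31.500172170895468
21.85 36.65234409587855 [ 472.65843571 -280.29226263   87.18983167] [-0.01916835  0.80318046  0.83389226  1.8783482  -0.76235349  0.85299808
 -1.31362139]
```

Platform centre is (479,-312.5) with a fitted radius of 57.6–58.2 against the stated 58. Moving over it.

Run:
```python
from h import *
from cell import ctrl
print(delta(ctrl.read_state(),[479,-312.5,30],down(-0.957)))
```

```text
(array([1.04, 0.38, 1.9 ]), array([ 0.24,  0.23, -0.  ]))
```

```bash
python3 -m crank '[[[0.3,0.1,0,0.24,0.23,0],[0.4,0.15,0.4,0,0,0],[0.3,0.1,0.5,0,0,0],[0,0,0.5,0,0,0],[0,0,0.3,0,0,0],[0,0,0,0,0,0],[0,0,0,0,0,0]]]'
python3 - <<'E'
from h import *
from cell import ctrl
print(delta(ctrl.read_state(),[479,-312.5,-6],down(-0.957)))
E
```

```text
clock: 22.48
eef_pos: [481.6, -304.2, 29.6]
tool_rot: [-3.14, 0.008, -0.948]
force: [-0.5, -0.6, 0.1]
width: 36.5
(array([0.18, 0.23, 1.19]), array([-0.01,  0.08,  0.09]))
```

```bash
python3 -m crank '[[[0.18,0.22,0.1,0,0.08,0],[0,0,0.3,0,0,0],[0,0,0.3,0,0,0],[0,0,0.2,0,0,0],[0,0,0.1,0,0,0],[0,0,0,0,0,0]]]'
python3 - <<'E'
from h import *
from cell import ctrl
print(delta(ctrl.read_state(),[479,-312.5,-7],down(-0.957)))
E
```

```text
clock: 22.98
eef_pos: [480.6, -312.0, -2.0]
tool_rot: [-3.139, -0.003, -0.945]
force: [-0.2, -0.3, -0.3]
width: 36.2
(array([-0.02,  0.06,  0.17]), array([-0.03, -0.03,  0.12]))
```

```bash
python3 -m crank '[[[0,0,0.06,-0.03,-0.03,0],[0,0,0.05,0,0,0],[0,0,0,0,0,0]]]'; python3 -m crank '[[[0,0,0.04,0,0,0],[0,0,0,0,0,0],[0,0,0,0,0,0]]]'; python3 chk.py
```

```text
clock: 23.23
eef_pos: [480.7, -312.0, -5.6]
tool_rot: [3.141, 0.001, -0.945]
force: [0.5, 0.7, 0.3]
width: 36.2
clock: 23.48
eef_pos: [481.1, -312.3, -6.5]
tool_rot: [3.141, -0.0, -0.945]
force: [-0.2, 0.2, -0.0]
width: 36.7
4141 tool 1/50/99 [[-18.8, -17.7, -51.7], [2.6, -0.2, -49.2], [18.3, 17.2, -44.1]]
toolz by r [(0, np.float64(-50.5)), (3, np.float64(-50.6)), (6, np.float64(-50.6)), (9, np.float64(-50.4)), (12, np.float64(-49.2)), (15, np.float64(-47.7)), (18, np.float64(-46.2))]
crown tilt [-9.0000e-03  1.0000e-02 -5.0614e+01]
world [[463.2, -330.5, 37.5], [499.6, -293.3, 45.1]] [ 481.14353971 -312.30256037   -6.54389401] [ 3.14109085e+00 -2.24551406e-04 -9.44776422e-01]
```

```bash
python3 -m crank '[[[0,0,0.03,0,0,0],[0,0,0,0,0,0],[0,0,0,0,0,0]]]'; python3 -m crank '[[[0,0,0.03,0,0,0],[0,0,0,0,0,0],[0,0,0,0,0,0]]]'
```

```text
clock: 23.78
eef_pos: [481.4, -312.6, -6.9]
tool_rot: [3.142, -0.001, -0.945]
force: [-0.3, 0.0, 0.5]
width: 36.5
clock: 24.03
eef_pos: [481.9, -313.1, -6.9]
tool_rot: [-3.141, -0.002, -0.945]
force: [0.1, -0.3, -0.2]
width: 36.7
```

```bash
python3 -m crank '[[[-0.03,0,0.05,0,0,0],[0,0,0,0,0,0]]]'; python3 -m crank '[[[0,0,0.05,0,0,0],[0,0,0,0,0,0]]]'
```

```text
clock: 24.2
eef_pos: [482.3, -313.5, -6.9]
tool_rot: [-3.14, -0.005, -0.945]
force: [0.0, -0.1, -0.4]
width: 36.6
clock: 24.37
eef_pos: [482.8, -314.3, -6.9]
tool_rot: [-3.139, -0.007, -0.945]
force: [0.8, -0.3, -0.0]
width: 36.6
```

The z reading has stopped at -6.9, so the biscuit is on the platform. Releasing.

```bash
python3 -m crank '[[[0,0,-0.02,0,0,0],[0,0,0,0,0,0],[0,0,0,0,0,0],[0,0,0,0,0,0]]]' -0.2
python3 -m crank '[[[0,0,-0.2,0,0,0],[0,0,-0.5,0,0,0],[0,0,-0.8,0,0,0],[0,0,-0.9,0,0,0],[0,0,-0.9,0,0,0],[0,0,-0.9,0,0,0],[0,0,-0.9,0,0,0],[0,0,0,0,0,0],[0,0,0,0,0,0],[0,0,0,0,0,0]]]'
cat > fin.py <<'E'
from h import *
from cell import ctrl
p=ctrl.get_image('wrist');p['fish']=1
X=cloud(p);h=p['color'].astype(int)
k=(h[...,0]>h[...,2]+45)&(np.hypot(X[...,0]-480,X[...,1]+312)<90)&(X[...,2]<70)
P=X[k];c=(np.percentile(P,1,axis=0)+np.percentile(P,99,axis=0))/2;r=np.hypot(*(P[:,:2]-c[:2]).T)
print(len(P),'c',c.round(1),np.percentile(P,[1,99],axis=0).round(1).tolist(),'off centre',np.hypot(c[0]-479,c[1]+312.5))
print('z by r',[(a,P[(r>=a)&(r<a+3)][:,2].mean().round(1)) for a in range(0,21,3)if((r>=a)&(r<a+3)).any()])
t=ctrl.get_image('top');a=pickle.load(open('top0.pkl','rb'))
for n,u,v in(('cr',241,354),('cr2',241,380),('nozzle',352,362),('tub',527,250),('jar',273,238),('bun',219,276)):
    u,v=int(u*.64),int(v*.64);f=lambda q:q['color'][v-14:v+15,u-14:u+15].astype(int);print(n,'mean change',abs(f(t)-f(a)).mean().round(1),end='; ')
E
python3 fin.py
```

```text
clock: 24.7
eef_pos: [482.5, -313.7, -7.1]
tool_rot: [-3.139, -0.006, -0.945]
force: [0.6, -0.2, 0.1]
width: 51.1
clock: 25.53
eef_pos: [479.4, -312.3, 152.9]
tool_rot: [3.141, -0.001, -0.947]
force: [0.2, -0.8, -0.6]
width: 51.3
1168 c [ 482.7 -313.2   38.6] [[464.1, -331.9, 32.3], [501.3, -294.5, 44.9]] off centre 3.7640830852124014
z by r [(0, np.float64(43.6)), (3, np.float64(43.5)), (6, np.float64(43.5)), (9, np.float64(43.4)), (12, np.float64(42.2)), (15, np.float64(40.7)), (18, np.float64(39.2))]
cr mean change 11.9; cr2 mean change 9.8; nozzle mean change 27.7; tub mean change 10.0; jar mean change 8.8; bun mean change 8.4;
```

Run:
```python
from h import *
from cell import ctrl
a=pickle.load(open('scene0.pkl','rb'));b=ctrl.get_image('scene');t=ctrl.get_image('top')
for X in([424,72,15],[451,316,40],[398,318,40]):
    u,v=proj(a,X).astype(int);f=lambda q:q['color'][v-10:v+11,u-10:u+11].astype(int);print(X,'scene',abs(f(a)-f(b)).mean().round(1))
print('top depth->height at nozzle',cloud(t)[int(362*.64),int(352*.64)].round())
for n in('nozzle','cracker_a'): print(n,[[(np.round(d['extent']).tolist(),round(d['conf'],2)) for d in ctrl.search_frame(n,q)][:3] for q in(b,t)])
r=ctrl.get_image('wrist');print([(np.round(d['extent']).tolist(),round(d['conf'],2)) for d in ctrl.search_frame('nozzle',r)])
```

```text
[424, 72, 15] scene 2.6
[451, 316, 40] scene 2.5
[398, 318, 40] scene 2.7
top depth->height at nozzle [346.  40. 729.]
nozzle [[([245.0, 250.0, 112.0, 103.0], 0.26)], [([344.0, 224.0, 46.0, 25.0], 0.5)]]
cracker_a [[([364.0, 255.0, 13.0, 12.0], 0.49)], []]
[]
```

The scene view at the nozzle and at both crackers is unchanged (about 2.6 levels). The top view of the nozzle was only blocked by the arm, at height 729. Handing in.

```bash
python3 -c "
from cell import ctrl
print(ctrl.finish_job(), ctrl.read_state()['clock'])"
```

```text
the job is handed in; nothing more can be done
the job is handed in; nothing more can be done
```

The biscuit is on the white scale's platform, dome up, and the job is handed in at about 26 s on the robot's clock. I took it from the rack's +x slot, dropped it through the turner with its dome facing away from the tray, then picked it up from the tray and set it down.

**Last checks**
- **On the tray:** the biscuit lay dome up, with its crown at z 19.5 and its rim at 15.3.
- **On the scale:** it is level, with its crown at 43.5 and its rim at about 39. It sits about 4 mm from the platform's centre, so it is wholly on the platform. The gripper is well clear of it.
- **Bystanders:** the scene camera shows no change at the crackers or the nozzle. The top camera's view of the nozzle disagreed, but only because the arm was blocking it. The tub, jar and bun changed only slightly in the top view, and I made no separate check of them.

**What went wrong or disagreed**
- **First grasp:** the jaws closed on nothing above the biscuit. The real fingertips end about 40 mm behind the reported TCP, by both the wrist and scene depth. I corrected for that in every later move.
- **Gripper width:** it read 1.6–3 mm less than the biscuit's true size while holding it.
- **Setting down:** the force reading showed no clear rise at contact. I judged it from the height reading, which stopped at the expected value.

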